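# Clamp a calibration block with the inner of two coaxial knobs

### The arm

A 6-joint arm with a two-finger parallel gripper is mounted at the origin on the work surface. World frame = base frame: x ahead of the robot, y to its left, z up, the work surface at z = 0. Lengths are in m, angles in rad, forces in N, time in s.
With the tool pointing down it reaches from about 0.325 to 0.875 m from the base axis. Payload 4.4 kg.
Tool frame: the origin (TCP) lies midway between the tips of the shut fingers; the grasp point (between the pads) lies 19 mm behind it; z points along the fingers, y is the line along which they close (so a half turn about z gives the same grasp; the last joint's range is limited). The gripper opens to 85 mm and grips with 20 to 120 N. Pads are 22 mm wide; open, the fingers measure 114 mm over their backs; the gripper's body (76 mm by 85 mm) begins 54 mm behind the grasp point. The pads swing forward as they close: fully open they stand 13 mm farther back than shut.
Start: joints at [1.187, 0.207, 1.542, -0, 1.393, -0.15], TCP at [0.133, 0.559, 0.231] pointing down, gripper open.
Joint ranges: [-2.73, 2.73], [-0.86, 2.22], [0.23, 2.46], [-1.11, 4.25], [0.08, 2.63], [-2.82, 2.82]. Speed limits (rad/s): [2.79, 2.79, 3.14, 3.14, 3.14, 3.14].

### API

Orientations are given as a unit quaternion [w, x, y, z].
In Python, from workcell import readout, camera, job, models gives the robot as it stands.
- The arm moves only by the shell command python3 -m handwheel 'ROWS' [FORCE]. ROWS is a JSON object whose one key "motion" holds a list of rows, each a list of 3 entries, a list of its own where there are three numbers: the opening, from -1 (shut) to 1 (fully open), then the shift along the world's x, y, z in cm, then the turn, a rotation vector about the world's x, y, z in rad. In form: {"motion": [[claw, [tx, ty, tz], [ax, ay, az]], ...]}. A call has 1 to 12 rows; each row shifts and turns the commanded pose from where the row before left it; what a row does not reach is not made up. A row lasts 1/10 s, in which the tool goes at most 50 mm and 8.59 degrees, less where a joint would pass 70% of its speed; a pose out of reach is approached as far as the arm can. A call with a gripper value outside its range is refused whole. The fingers move at their own pace and stop on an object; FORCE is the grip in N (left out, the last holds). Time passes only in rows, so rows that do not move let the fingers close. It gives the time, the measured TCP pose, the force, the opening and the grip force at its end, in the units of the state.
- readout.state(): the state, without advancing time (a new reading comes with each control period).
- camera(name): name is "scene" or "top"; returns a dict with "color" (420x560x3 uint8, blue, green, red), "camera_matrix" (3x3 intrinsics, pixels), "T" (4x4, takes a point from camera to world coordinates). Camera axes: x right, y down, z forward; pixel columns grow to the right and rows downward; lengths in m; the calibration is good to about 2 mm. A picture is of the moment at which its call begins. There is no depth.
- job.job_done(): hands the job in; it is judged then, once.
Trained networks look in the newest picture that a camera, given by its name, has taken for a name from the list of things; names that differ only in an ending like _2 or _b are one class to them, and where a whole thing is asked for, a point or a joint stands for the part that bears it (a point fixed in the world has none). Each returns a list of dicts, best first, with "score" (0 to 1); they miss things now and then, are a little off and sometimes report something else, mostly with a low value. They report only what shows in the picture. A call takes as long as a camera call. They do not tell look-alikes from the thing itself.
- models.silhouettes(target, camera): "mask" (420x560 bool, what is visible of it) and "extent" ([left, top, right, bottom] in pixels, round what is visible of it).
The state is a dict: "t": time; "joints": joint angles; "joint_vel": joint speeds; "tau": joint torques, N m; "position": TCP position; "tcp_rot": TCP orientation; "force": force on the tool from outside, world axes, zero at the start; "torque": the same for the moment, N m; "grip_width": finger opening in m; "grasp_force": force on a finger pad.
Only numpy, scipy, OpenCV 4.12 (cv2) and the standard library are available. Lean on these libraries where they do the work, as an engineer would, in place of code of your own. Each camera call takes 0.05 s, during which the arm holds its last target. There are 200 camera calls.

### The job

Set the blue calibration block down upright between the two jaws of the black measuring fixture, let go of it, then turn the silver inner knob clockwise until the sliding jaw holds the block snugly (about 40 N) against the fixed jaw, without overtightening. The black outer ring around the knob has already been set to the measuring line: do not turn it, do not drop the block, leave the other things on the bench where they are, and let go of the knob at the end.

Things in the scene. Friction and masses are not known exactly. Their poses are not given: they have to be found in the camera images.
- fixture: Black measuring fixture, fixed, 190 (x) by 320 (y) mm, flat top 50 mm above the bench; origin at its underside's centre, z up. In a row along y at x = -15 mm: fixed steel jaw (face at y = -60 mm), sliding aluminium jaw facing it (jaws 16 mm high, 46 mm wide), coaxial knobs at y = +105 mm. A red pointer 10 mm high, at x = +83 mm, is driven by the outer ring.
- seat (a point): Point on the fixture's top, 50 mm above the bench, 30 mm from the fixed jaw's face: where the centre of the block's underside is once clamped. Axes as the fixture's: +y points to the sliding jaw and knobs.
- anvil: Fixed steel jaw, 46 (x) by 22 (y) by 16 (z) mm; origin at the foot of its clamping face, midway; the face looks to +y. The sliding jaw stands 66 to 75 mm from it at the start (not measured). Its rubber face pushes a loose block along the top up to the fixed jaw; then the clamping force climbs by about 25 N per mm of jaw travel.
- knob_top (a point): Centre of the top of the silver inner knob, on its vertical axis, 98 mm above the bench. A round cylinder, 30 mm across, from 70 to 98 mm above the bench. Clockwise from above closes the jaw, 5 mm per rad, 1.2 to 3 rad in all. Friction 0.36 N m while turning; in pauses between small steps it fades and a torque of 0.005 N m per newton of clamping force is left. Stays where it is left.
- ring_mark (a point): White mark on top of the black outer ring, 31 mm from the knob axis, 69 mm above the bench. The ring is a knurled disc, 66 mm across, 14 mm high, around the axis just below the inner knob; its top is 69 mm above the bench. It turns very easily (0.025 N m) about the same axis. It must stay as it is.
- block: Blue calibration block with a white top plate with three black dots, 28 (x) by 60 (y) by 36 (z) mm, about 160 g, loose on the bench; origin at the centre of its underside, z up. Its 60 mm length goes between the jaws, along the fixture's y (either way round).
- objective: Brass microscope objective standing on the bench, 34 mm across, 46 mm high, loose; origin at the centre of its underside. Bystander.
- ring_gauge: Steel ring gauge lying on the bench, 52 mm across, 14 mm high, loose; origin at the centre of its underside. Bystander.
- driver: Screwdriver with a red handle lying on the bench along its x, loose, about 0.2 m long; origin about its middle. Bystander.
Things that resemble listed ones, but are neither listed nor needed, are in the scene too. Several things look just like the block: the one meant starts nearest to the robot's base.

How it is judged:
On the way, in this order (a step that is already met when the one before it is completed fails the run):
1. the block stands on the fixture's top between the jaws, let go (x of block in the frame of seat between -0.009 and 0.009 m and z of block in the frame of seat between -0.003 and 0.0025 m and y of block in the frame of seat between -0.003 and 0.016 m and angle between the y axis of block and the y axis of fixture, either way round below 0.12 rad and angle between block's own z axis and vertical below 0.08 rad and contact force between the fingers and block below 0.2 N), for 0.2 s.
2. the block is clamped against the fixed jaw with 25 to 60 N (x of block in the frame of seat between -0.009 and 0.009 m and z of block in the frame of seat between -0.003 and 0.0025 m and y of block in the frame of seat between -0.003 and 0.016 m and angle between the y axis of block and the y axis of fixture, either way round below 0.12 rad and angle between block's own z axis and vertical below 0.08 rad and contact force between anvil and block between 25 and 60 N), for 0.2 s.
At the end, for the whole second after the job is handed in: The block stands on the fixture's top within 9 mm across and 3 mm along of the seat point, in line within 0.12 rad, pressed on the fixed jaw with 25 to 60 N, at rest; the outer ring's mark is within 4 mm of where it was; the robot touches nothing (all of step 2 and y of block in the frame of seat below 0.003 m and linear speed of block below 0.01 m/s and distance of ring_mark from where it was at the start of the episode below 0.004 m).
It fails at once if the block is squeezed against the fixed jaw with more than 70 N (contact force between anvil and block above 70 N).
It fails at once if the outer ring is turned: its mark moves more than 4 mm (0.13 rad) (distance of ring_mark from where it was at the start of the episode above 0.004 m).
It fails at once if the block is let go more than 12 mm above the fixture's top (height (world z) of block above 0.062 m and contact force between the fingers and block below 0.05 N).
It fails at once if the objective, the ring gauge or the screwdriver is moved more than 20 mm (distance of any of objective, ring_gauge, driver from where it was at the start of the episode above 0.02 m).
It also fails if it takes over 72 s, if anything falls off the work surface, if the arm or the gripper's body presses on something with over 40 N, if the wrist force passes 120 N, or if a joint passes its speed limit or range.

## Working session

There is one attempt and no reset: what is moved stays moved. The work goes in short steps, Python scripts to look and compute and a shell command to move; the robot and the scene stay as the last step left them, time stands still between calls to the robot, and variables do not carry over. Pictures are saved under pics/ and viewed, at most 10 in all, crops included, and the job is handed in when it is done.

```bash
mkdir -p pics; ls; cat > h.py <<'E'
import numpy as np, cv2
from workcell import readout, camera, job, models
def ray(c,u,v):
    K=np.array(c["camera_matrix"]);T=np.array(c["T"])
    return T[:3,3],T[:3,:3]@np.linalg.solve(K,[u,v,1.])
def onz(c,u,v,z):
    o,d=ray(c,u,v);return o+d*(z-o[2])/d[2]
def proj(c,p):
    T=np.array(c["T"]);q=np.array(c["camera_matrix"])@(T[:3,:3].T@(np.array(p)-T[:3,3]));return q[:2]/q[2]
E
python3 - <<'E'
from h import *
for n in("scene","top"):
    c=camera(n);cv2.imwrite(f"pics/{n}0.png",c["color"]);print(n,np.round(c["T"],3).tolist(),np.round(c["camera_matrix"],1).tolist())
    for t in("block","fixture","knob_top","ring_mark","anvil","objective","ring_gauge","driver"):
        for d in models.silhouettes(t,n):
            m=d["mask"];v,u=np.nonzero(m)
            print(t,round(d["score"],2),np.round(d["extent"]).tolist(),len(u),u.mean().round(1),v.mean().round(1))
s=readout.state();print({k:np.round(v,3).tolist() for k,v in s.items()})
E
```

```text
pics
scene [[-0.581, 0.654, -0.485, 1.16], [0.814, 0.472, -0.339, 0.376], [0.007, -0.592, -0.806, 0.995], [0.0, 0.0, 0.0, 1.0]] [[487.5, 0.0, 278.0], [0.0, 487.5, 212.3], [0.0, 0.0, 1.0]]
block 0.82 [222.0, 134.0, 246.0, 158.0] 319 233.5 146.8
block 0.72 [197.0, 157.0, 225.0, 177.0] 396 209.1 166.9
block 0.72 [180.0, 131.0, 204.0, 146.0] 340 192.5 138.4
block 0.53 [226.0, 188.0, 245.0, 214.0] 363 234.8 197.4
fixture 0.88 [262.0, 171.0, 416.0, 305.0] 10177 340.1 233.9
knob_top 0.79 [263.0, 170.0, 418.0, 302.0] 10136 340.0 233.7
ring_mark 0.85 [367.0, 232.0, 393.0, 260.0] 420 379.2 248.1
ring_mark 0.48 [266.0, 170.0, 419.0, 305.0] 10258 339.9 233.6
anvil 0.6 [311.0, 194.0, 327.0, 215.0] 197 320.1 203.7
objective 0.52 [434.0, 278.0, 455.0, 298.0] 254 443.8 287.1
ring_gauge 0.69 [174.0, 201.0, 198.0, 220.0] 302 185.5 211.6
top [[-0.001, -0.991, 0.137, 0.474], [-1.0, 0.0, -0.007, 0.022], [0.007, -0.137, -0.991, 1.108], [0.0, 0.0, 0.0, 1.0]] [[397.5, 0.0, 275.0], [0.0, 397.5, 209.4], [0.0, 0.0, 1.0]]
block 0.85 [404.0, 243.0, 433.0, 261.0] 306 419.9 252.6
block 0.75 [324.0, 209.0, 347.0, 2
[... 196 characters left out ...]
b_top 0.87 [172.0, 194.0, 299.0, 284.0] 8524 237.4 239.7
ring_mark 0.81 [184.0, 226.0, 208.0, 250.0] 423 197.0 238.9
anvil 0.7 [258.0, 240.0, 269.0, 255.0] 121 263.3 247.4
objective 0.43 [132.0, 240.0, 146.0, 251.0] 138 139.2 244.4
ring_gauge 0.45 [355.0, 174.0, 372.0, 191.0] 223 361.4 182.6
driver 0.89 [183.0, 148.0, 248.0, 170.0] 371 228.4 159.0
{'t': 0.9, 'joints': [1.186, 0.207, 1.541, 0.0, 1.394, -0.151], 'joint_vel': [0.0, -0.001, -0.0, -0.001, 0.001, -0.0], 'tau': [0.0, -38.304, -29.197, -0.0, 0.001, -0.0], 'position': [0.133, 0.559, 0.231], 'tcp_rot': [-0.0, 0.117, 0.993, 0.0], 'force': [0.152, -0.389, 0.224], 'torque': [0.011, 0.024, -0.025], 'grasp_force': 0.0, 'grip_width': 0.085}
```

View pics/top0.png

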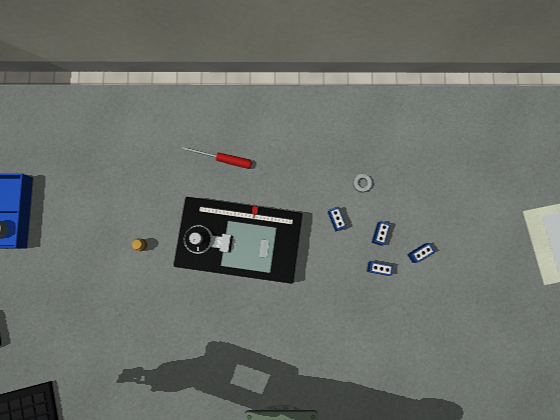

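View pics/scene0.png

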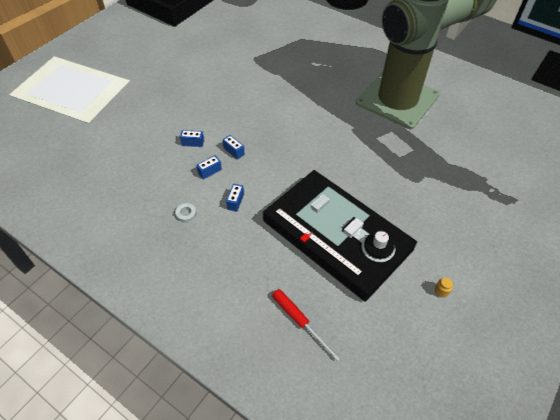

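```bash
cat > fit.py <<'E'
from h import *
from scipy.optimize import minimize
def hull(c,pose,size,z0=0,S=8):
    x,y,a=pose;R=np.array([[np.cos(a),-np.sin(a)],[np.sin(a),np.cos(a)]])
    P=[]
    for i in(-.5,.5):
        for j in(-.5,.5):
            for z in(z0,z0+size[2]):
                q=R@[i*size[0],j*size[1]]+[x,y];P.append(proj(c,[*q,z]))
    return cv2.convexHull(np.array(P,np.float32))
def cost(p,obs,size,z0):
    s=0
    for c,m in obs:
        h=hull(c,p,size,z0);im=np.zeros((840,1120),np.uint8)
        cv2.fillConvexPoly(im,np.round(((h+.5)*2)*16).astype(np.int32),255,cv2.LINE_AA,4)
        im=cv2.resize(im,(560,420),interpolation=cv2.INTER_AREA)/255.
        s+=np.abs(im-m).sum()/m.sum()
    return s
def fit(obs,size,z0,p0):
    best=None
    for a in p0[2]:
        f=lambda q:cost([q[0]/100,q[1]/100,q[2]/10],obs,size,z0)
        x0=np.array([p0[0]*100,p0[1]*100,a*10])
        r=minimize(f,x0,method="Nelder-Mead",options=dict(initial_simplex=[x0,x0+[1,0,0],x0+[0,1,0],x0+[0,0,1.5]],maxiter=300))
        if best is None or r.fun<best.fun:best=r
    return best.x/[100,100,10],best.fun
def bluewhite(c,box):
    I=c["color"].astype(int);b,g,r=I[...,0],I[...,1],I[...,2]
    m=((b-r>35)|(np.minimum(np.minimum(b,g),r)>165)).astype(np.uint8)
    k=np.zeros_like(m);l,t,rr,bb=[int(v) for v in box];k[t-4:bb+5,l-4:rr+5]=1
    m=cv2.morphologyEx(m*k,cv2.MORPH_CLOSE,np.ones((5,5)));return m.astype(float)
E
python3 - <<'E'
from fit import *
cs={n:camera(n) for n in("top","scene")}
fx={n:models.silhouettes("fixture",n)[0]["mask"].astype(float) for n in cs}
for sel in(["top"],["scene"],["top","scene"]):
    p,f=fit([(cs[n],fx[n]) for n in sel],(.19,.32,.05),0,(.42,.12,(-.1,.1)));print("fixture",sel,p.round(4),round(f,3))
pf=p
bl=[onz(cs["top"],(d["extent"][0]+d["extent"][2])/2,(d["extent"][1]+d["extent"][3])/2,.03)[:2] for d in models.silhouettes("block","top")]
print("blocks",[(b.round(3).tolist(),np.hypot(*b).round(3)) for b in bl])
b=min(bl,key=lambda b:np.hypot(*b))
obs=[]
for n in cs:
    q=proj(cs[n],[*b,.018]);e=[q[0]-20,q[1]-16,q[0]+20,q[1]+16]
    d=min(models.silhouettes("block",n),key=lambda d:np.hypot((d["extent"][0]+d["extent"][2])/2-q[0],(d["extent"][1]+d["extent"][3])/2-q[1]))
    obs.append((cs[n],bluewhite(cs[n],d["extent"])));print(n,q.round(),d["extent"],obs[-1][1].sum(),d["mask"].sum())
for o in(obs[:1],obs[1:],obs):
    p,f=fit(o,(.028,.06,.036),0,(*b,(0,.8,1.6,2.4)));print("block",p.round(4),round(f,3))
pb=p
ims=[]
for n in("top","scene"):
    I=cs[n]["color"].copy();I=cv2.resize(I,None,fx=4,fy=4,interpolation=cv2.INTER_CUBIC)
    for h in(hull(cs[n],pf,(.19,.32,.05)),hull(cs[n],pb,(.028,.06,.036))):
        cv2.polylines(I,[np.round((h+.5)*4).astype(np.int32)],True,(0,255,0),1)
    u,v=(160,185) if n=="top" else (220,130)
    ims.append(cv2.resize(I[4*v:4*v+(105*4 if n=="top" else 180*4),4*u:4*u+(250 if n=="top" else 210)*4],(800,336) if n=="top" else (700,600)))
cv2.imwrite("pics/a.png",ims[0]);cv2.imwrite("pics/b.png",ims[1])
E
```

```text
fixture ['top'] [ 0.5415  0.1149 -0.1455] 0.034
fixture ['scene'] [ 0.5314  0.1132 -0.148 ] 0.07
fixture ['top', 'scene'] [ 0.5404  0.1141 -0.142 ] 0.116
blocks [([0.463, -0.265], np.float64(0.533)), ([0.56, -0.278], np.float64(0.625)), ([0.505, -0.38], np.float64(0.632)), ([0.602, -0.142], np.float64(0.618))]
top [378. 268.] [367.0, 262.4, 390.7, 274.2] 263.0 248
scene [233. 147.] [225.5, 135.8, 246.6, 157.4] 343.0 305
block [ 0.4638 -0.2685 -0.163 ] 0.149
block [ 0.4602 -0.2671  2.893 ] 0.097
block [ 0.4626 -0.2676 -0.1622] 0.328
```

View pics/a.png

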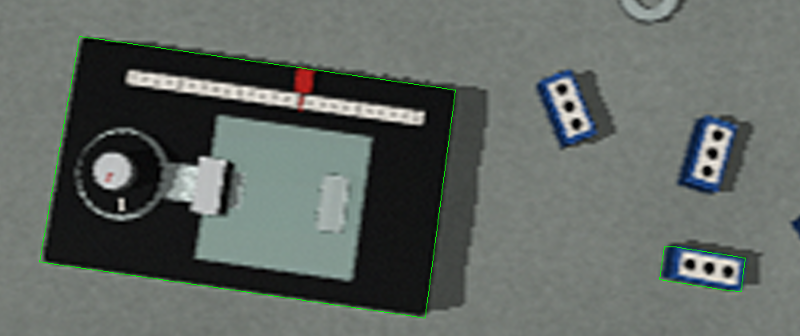

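View pics/b.png

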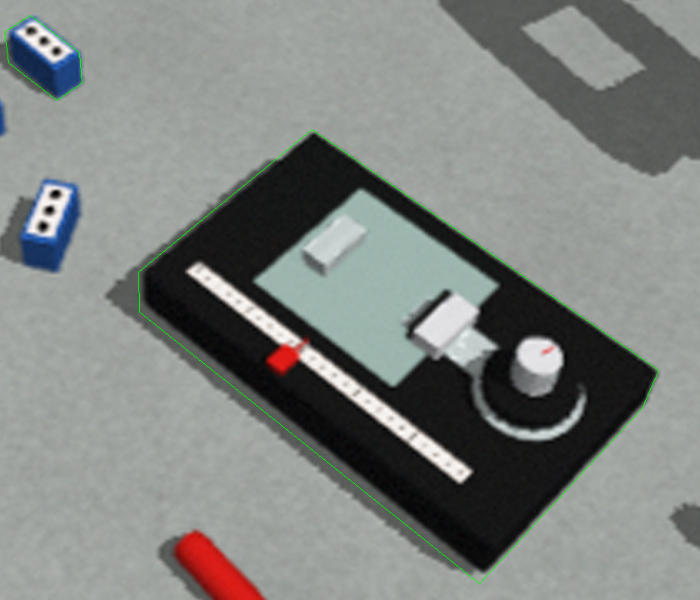

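```bash
python3 - <<'E'
from h import *
ct=camera("top");cs=camera("scene")
T={"plate":[(217,115),(373,138),(355,280),(196,260)],"anvilc":[(333,204)],"knob":[(112,171)],"slide":[(210,185)],"ptr":[(305,80)],"mark":[(122,204)]}
S={"plate":[(393,386),(254,281),(361,189),(499,286)],"anvilc":[(334,236)],"knob":[(540,350)],"slide":[(445,322)],"ptr":[(285,357)],"mark":[(540,350)]}
Z=dict(plate=.05,anvilc=.066,knob=.098,slide=.066,ptr=.06,mark=.069)
for k in T:
    for a,b in zip(T[k],S[k]):
        ua=np.array(a)/3.2+[160,185]-.5+.16; ub=np.array(b)/(700/210)+[220,130]-.5+.15
        p=onz(ct,*ua,Z[k])[:2];q=onz(cs,*ub,Z[k])[:2]
        o1,d1=ray(ct,*ua);o2,d2=ray(cs,*ub)
        A=np.stack([d1,-d2],1);t=np.linalg.lstsq(A,o2-o1,rcond=None)[0]
        X=(o1+d1*t[0]+o2+d2*t[1])/2
        print(k,p.round(4),q.round(4),"tri",X.round(4),"gap",np.linalg.norm(o1+d1*t[0]-o2-d2*t[1]).round(4))
# predictions of features from fixture pose (top)
for P in([.5415,.1149,-.1455],[.5314,.1132,-.148]):
    c,s=np.cos(P[2]),np.sin(P[2]);R=np.array([[c,-s],[s,c]])
    for n,l in dict(knob=(-.015,.105),anvilc=(-.015,-.071),seat=(-.015,-.03),ptr=(.083,0)).items(): print(n,(R@l+P[:2]).round(4))
# knob red & bright segmentation centres
for n,c,w in(("top",ct,(186,226,208,250)),("scene",cs,(370,226,396,252))):
    I=cv2.resize(c["color"][w[1]:w[3],w[0]:w[2]],None,fx=26,fy=22 if 0 else 26,interpolation=cv2.INTER_CUBIC);cv2.imwrite(f"pics/k_{n}.png",I)
a=cv2.imread("pics/k_top.png");b=cv2.imread("pics/k_scene.png");H=600
cv2.imwrite("pics/k.png",np.hstack([cv2.resize(a,(390,425)),cv2.resize(b,(410,410))[:425] if 0 else cv2.copyMakeBorder(cv2.resize(b,(410,410)),0,15,0,0,cv2.BORDER_CONSTANT)]))
E
```

```text
plate [0.5899 0.1415] [0.5878 0.1435] tri [0.5892 0.1426 0.0512] gap 0.0028
plate [0.5706 0.0112] [0.5699 0.0156] tri [0.5698 0.013  0.0484] gap 0.0043
plate [0.4536 0.0261] [0.4521 0.0326] tri [0.4521 0.029  0.048 ] gap 0.0065
plate [0.47   0.1569] [0.4704 0.1611] tri [0.4692 0.1589 0.0471] gap 0.0035
anvilc [0.5152 0.044 ] [0.5127 0.0459] tri [0.5145 0.0452 0.0675] gap 0.0028
knob [0.5401 0.2185] [0.5356 0.2198] tri [0.5392 0.2192 0.1019] gap 0.0031
slide [0.5307 0.1445] [0.5313 0.1494] tri [0.53   0.1468 0.0626] gap 0.0041
ptr [0.6181 0.0677] [0.6172 0.0732] tri [0.6171 0.0702 0.0579] gap 0.0053
mark [0.5152 0.2154] [0.5154 0.2148] tri [0.5153 0.2151 0.069 ] gap 0.0006
knob [0.5419 0.221 ]
anvilc [0.5164 0.0468]
seat [0.5223 0.0874]
ptr [0.6236 0.1029]
knob [0.532  0.2193]
anvilc [0.5061 0.0452]
seat [0.5121 0.0857]
ptr [0.6135 0.101 ]
```

View pics/k.png

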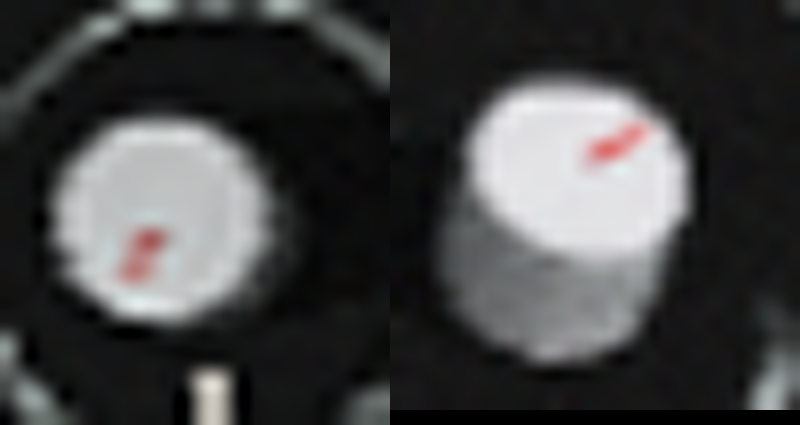

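```bash
python3 - <<'E'
from h import *
ct=camera("top");cs=camera("scene")
for a,b,z in(((195.02-.5,238.4-.5),(381.92-.5,236.65-.5),.098),((197.6-.5,248.5-.5),None,.069)):
    print(onz(ct,*a,z).round(4), onz(cs,*b,z).round(4) if b else "")
E
python3 -m handwheel '{"motion":[[0.3,[2.6,-3.4,0],[0,0,-0.062]],[0.3,[2.6,-3.4,0],[0,0,-0.062]],[0.3,[2.6,-3.4,0],[0,0,-0.062]],[0.3,[2.6,-3.4,0],[0,0,-0.062]],[0.3,[2.6,-3.4,0],[0,0,-0.062]],[0.3,[2.6,-3.4,0],[0,0,-0.062]],[0.3,[2.6,-3.4,0],[0,0,-0.062]],[0.3,[2.6,-3.4,0],[0,0,-0.062]],[0.3,[2.6,-3.4,0],[0,0,-0.062]],[0.3,[2.6,-3.4,0],[0,0,-0.062]],[0.3,[2.6,-3.4,0],[0,0,-0.062]],[0.3,[2.6,-3.4,0],[0,0,-0.062]]]}' 40
python3 -m handwheel '{"motion":[[0.3,[0.1,-3.4,-0.5],[0,0,-0.062]],[0.3,[0.1,-3.4,-0.5],[0,0,-0.062]],[0.3,[0.1,-3.4,-0.5],[0,0,-0.062]],[0.3,[0.1,-3.4,-0.5],[0,0,-0.062]],[0.3,[0.1,-3.4,-0.5],[0,0,-0.062]],[0.3,[0.1,-3.4,-0.5],[0,0,-0.062]],[0.3,[0.1,-3.4,-0.5],[0,0,-0.062]],[0.3,[0.1,-3.4,-0.5],[0,0,-0.062]],[0.3,[0.1,-3.4,-0.5],[0,0,-0.062]],[0.3,[0.1,-3.4,-0.5],[0,0,-0.062]],[0.3,[0.1,-3.4,-0.5],[0,0,-0.062]],[0.3,[0.1,-3.4,-0.5],[0,0,-0.062]]]}'
```

```text
[0.5406 0.2189 0.098 ] [0.5394 0.2213 0.098 ]
[0.5162 0.2172 0.069 ] 
t: 2.65
position: [0.4461, 0.1498, 0.2316]
tcp_rot: [0.0, 0.471, 0.882, 0.0]
force: [0.8, 0.6, 0.5]
grip_width: 0.0557
grasp_force: 0.0
t: 3.85
position: [0.4572, -0.2582, 0.1712]
tcp_rot: [0.0, 0.759, 0.651, 0.0]
force: [1.0, -0.5, 0.6]
grip_width: 0.0552
grasp_force: 0.0
```

```bash
python3 -m handwheel '{"motion":[[0.3,[0.5,-1.0,0],[0,0,0]],[0.3,[0,0,-2.5],[0,0,0]],[0.3,[0,0,-2.5],[0,0,0]],[0.3,[0,0,-2.5],[0,0,0]],[0.3,[0,0,-2.5],[0,0,0]],[0.3,[0,0,-2.5],[0,0,0]],[0.3,[0,0,-2.0],[0,0,0]],[0.3,[0,0,-1.0],[0,0,0]],[0.3,[0,0,-0.8],[0,0,0]],[0.3,[0,0,0],[0,0,0]]]}'
python3 -m handwheel '{"motion":[[-0.5,[0,0,0],[0,0,0]],[-0.5,[0,0,0],[0,0,0]],[-0.5,[0,0,0],[0,0,0]],[-0.5,[0,0,0],[0,0,0]],[-0.5,[0,0,0],[0,0,0]],[-0.5,[0,0,0],[0,0,0]]]}' 40
```

```text
t: 4.85
position: [0.4621, -0.2661, 0.0078]
tcp_rot: [-0.001, 0.758, 0.652, -0.0]
force: [0.1, -0.4, 0.2]
grip_width: 0.0554
grasp_force: 0.0
t: 5.45
position: [0.4633, -0.2674, 0.0096]
tcp_rot: [0.001, 0.758, 0.652, 0.0]
force: [0.8, 0.7, 6.5]
grip_width: 0.0273
grasp_force: 40.3
```

```bash
python3 -m handwheel '{"motion":[[-0.5,[0,0,1],[0,0,0]],[-0.5,[0,0,2.5],[0,0,0]],[-0.5,[0,0,3],[0,0,0]],[-0.5,[0,0,3],[0,0,0]],[-0.5,[0,0,2.5],[0,0,0]],[-0.5,[0.3,1.5,1],[0,0,0]],[-0.5,[0.5,3,0],[0,0,0]],[-0.5,[0.5,3,0],[0,0,0]],[-0.5,[0.5,3,0],[0,0,0]],[-0.5,[0.5,3,0],[0,0,0]],[-0.5,[0.5,3,0],[0,0,0]],[-0.5,[0.5,3,0],[0,0,0]]]}'
python3 -m handwheel '{"motion":[[-0.5,[0.5,3,0],[0,0,0]],[-0.5,[0.5,3,0],[0,0,0]],[-0.5,[0.5,3,0],[0,0,0]],[-0.5,[0.5,3,0],[0,0,0]],[-0.5,[0.5,3,0],[0,0,0]],[-0.5,[0.1,1.5,0],[0,0,0]],[-0.5,[0,0,-1.5],[0,0,0]],[-0.5,[0,0,-2],[0,0,0]],[-0.5,[0,0,0],[0,0,0]],[-0.5,[0,0,0],[0,0,0]]]}'
python3 - <<'E'
from fit import *
ct=camera("top");cs=camera("scene");print(readout.state()["position"])
for n in("top","scene"): print(n,[(round(d["score"],2),d["extent"]) for d in models.silhouettes("block",n)])
a=cv2.resize(ct["color"][195:290,170:305],(560,394),interpolation=cv2.INTER_CUBIC);b=cv2.resize(cs["color"][130:290,260:420],(600,600),interpolation=cv2.INTER_CUBIC)
cv2.imwrite("pics/p1.png",b)
E
```

```text
t: 6.65
position: [0.4938, -0.069, 0.137]
tcp_rot: [-0.001, 0.758, 0.652, -0.001]
force: [-0.1, 0.5, -2.2]
grip_width: 0.0275
grasp_force: 39.4
t: 7.65
position: [0.5199, 0.0934, 0.1025]
tcp_rot: [-0.001, 0.758, 0.652, -0.001]
force: [-0.0, -0.2, -1.6]
grip_width: 0.0276
grasp_force: 39.4
[0.52164242 0.09326954 0.10400192]
top [(0.66, [322.1, 207.6, 347.5, 227.7]), (0.58, [407.7, 242.9, 431.7, 261.6]), (0.54, [373.6, 220.5, 389.5, 242.2])]
scene [(0.78, [193.9, 156.7, 220.7, 179.2]), (0.77, [179.2, 130.7, 202.8, 146.4]), (0.7, [228.7, 186.7, 244.9, 211.0]), (0.64, [337.7, 192.1, 354.0, 212.5])]
```

View pics/p1.png

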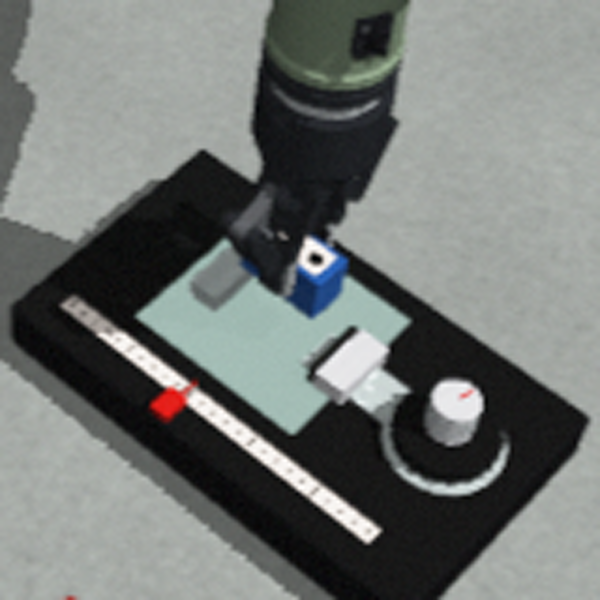

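```bash
python3 - <<'E'
from fit import *
ct=camera("top");cs=camera("scene");s=readout.state();p=s["position"]
I=cs["color"]; hh=hull(cs,(p[0],p[1],-.153),(.028,.06,.036),p[2]-.0096)
J=cv2.resize(I[170:230,300:380],(800,600),interpolation=cv2.INTER_CUBIC)
g=lambda q:tuple(np.round((np.array(q)+.5-[300,170])*10).astype(int).tolist())
cv2.polylines(J,[np.array([g(q[0]) for q in hh])],True,(0,255,0),1)
c,sn=np.cos(-.145),np.sin(-.145);R=np.array([[c,-sn],[sn,c]]);seat=np.array([.5205,.0864])
# anvil box & slider outlines, gap 66 and 75
def box(x0,x1,y0,y1,z,col):
    q=[g(proj(cs,[*(R@[x,y]+seat),z])) for x,y in((x0,y0),(x1,y0),(x1,y1),(x0,y1))];cv2.polylines(J,[np.array(q)],True,col,1)
box(-.023,.023,-.052,-.03,.066,(0,0,255))
box(-.023,.023,.036,.045,.066,(255,0,255))
cv2.imwrite("pics/p2.png",J)
E
```

```text
(no output)
```

View pics/p2.png

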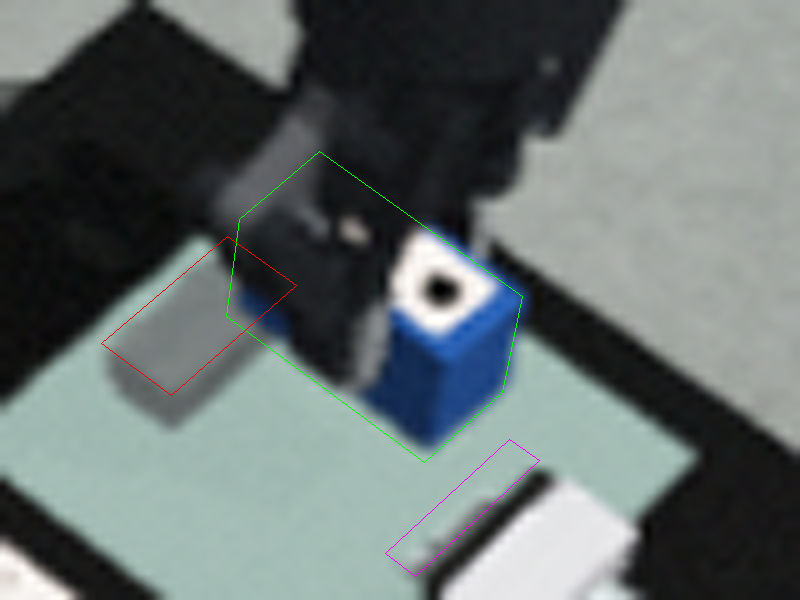

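```bash
python3 -m handwheel '{"motion":[[-0.5,[0,-0.1,-1.5],[0,0,0]],[-0.5,[0,0,-1.5],[0,0,0]],[-0.5,[0,0,-0.7],[0,0,0]],[-0.5,[0,0,-0.3],[0,0,0]],[-0.5,[0,0,-0.1],[0,0,0]],[-0.5,[0,0,-0.1],[0,0,0]],[-0.5,[0,0,0],[0,0,0]],[-0.5,[0,0,0],[0,0,0]]]}'
```

```text
t: 8.75
position: [0.5217, 0.0924, 0.0618]
tcp_rot: [0.0, 0.758, 0.652, 0.0]
force: [0.3, -0.2, -1.4]
grip_width: 0.0273
grasp_force: 39.5
```

```bash
python3 -m handwheel '{"motion":[[-0.5,[0,0,-0.1],[0,0,0]],[-0.5,[0,0,0],[0,0,0]],[-0.5,[0,0,0],[0,0,0]]]}'; python3 -m handwheel '{"motion":[[-0.5,[0,0,-0.1],[0,0,0]],[-0.5,[0,0,0],[0,0,0]],[-0.5,[0,0,0],[0,0,0]]]}'
```

```text
t: 9.05
position: [0.5212, 0.0924, 0.0603]
tcp_rot: [0.0, 0.758, 0.652, 0.0]
force: [-0.5, -0.1, -2.4]
grip_width: 0.0272
grasp_force: 39.5
t: 9.35
position: [0.5214, 0.0924, 0.0597]
tcp_rot: [0.0, 0.758, 0.652, 0.0]
force: [-1.6, 0.1, 1.4]
grip_width: 0.0274
grasp_force: 39.8
```

```bash
python3 -m handwheel '{"motion":[[-0.3,[0,0,0],[0,0,0]],[-0.1,[0,0,0],[0,0,0]],[0.1,[0,0,0],[0,0,0]],[0.3,[0,0,0],[0,0,0]],[0.3,[0,0,0],[0,0,0]],[0.3,[0,0,1],[0,0,0]],[0.3,[0,0,2],[0,0,0]],[0.3,[0,0,3],[0,0,0]],[0.3,[0,0,3],[0,0,0]],[0.3,[0,0,1],[0,0,0]]]}'
python3 - <<'E'
from fit import *
cs=camera("scene")
J=cv2.resize(cs["color"][165:255,290:410],(800,600),interpolation=cv2.INTER_CUBIC)
cv2.imwrite("pics/p3.png",J)
E
```

```text
t: 10.35
position: [0.5239, 0.0924, 0.1636]
tcp_rot: [0.002, 0.758, 0.652, 0.003]
force: [0.3, -0.6, 1.3]
grip_width: 0.056
grasp_force: 0.0
```

View pics/p3.png

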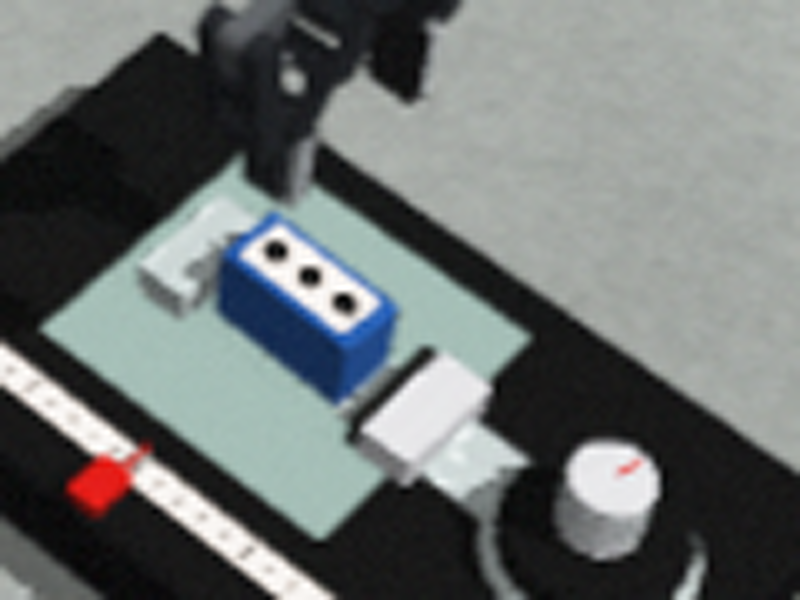

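```bash
python3 -m handwheel '{"motion":[[0.3,[0.1,0.9,0],[0,0,0.12]],[0.3,[0.1,1,0],[0,0,0.12]],[0.3,[0.2,1,0],[0,0,0.12]],[0.3,[0.2,1.1,0],[0,0,0.12]],[0.3,[0.2,1.1,0],[0,0,0.12]],[0.3,[0.2,1.1,0],[0,0,0.12]],[0.3,[0.2,1.1,0],[0,0,0.12]],[0.3,[0.2,1.1,0],[0,0,0.12]],[0.3,[0.2,1.1,0],[0,0,0.12]],[0.3,[0.1,1.1,0],[0,0,0.12]],[0.3,[0.1,1.1,0],[0,0,0.12]],[0.3,[0.1,1.1,0],[0,0,0.12]]]}'
python3 -m handwheel '{"motion":[[0.3,[0,0,0],[0,0,0]],[0.3,[0,0,0],[0,0,0]]]}'
```

```text
t: 11.6
position: [0.5392, 0.2205, 0.1575]
tcp_rot: [-0.001, 0.138, 0.99, -0.001]
force: [-0.3, -0.3, -0.1]
grip_width: 0.0554
grasp_force: 0.0
t: 11.8
position: [0.5394, 0.2201, 0.1581]
tcp_rot: [-0.001, 0.141, 0.99, -0.001]
force: [-0.4, 0.6, 0.6]
grip_width: 0.0552
grasp_force: 0.0
```

```bash
python3 -m handwheel '{"motion":[[0.3,[0,0,-1.5],[0,0,0]],[0.3,[0,0,-2],[0,0,0]],[0.3,[0,0,-2],[0,0,0]],[0.3,[0,0,-1.5],[0,0,0]],[0.3,[0,0,-0.7],[0,0,0]],[0.3,[0,0,-0.4],[0,0,0]],[0.3,[0,0,0],[0,0,0]],[0.3,[0,0,0],[0,0,0]]]}'
python3 -m handwheel '{"motion":[[0,[0,0,0],[0,0,0]],[-0.2,[0,0,0],[0,0,0]],[-0.5,[0,0,0],[0,0,0]],[-0.5,[0,0,0],[0,0,0]],[-0.5,[0,0,0],[0,0,0]],[-0.5,[0,0,0],[0,0,0]]]}' 40; python3 -c "
from workcell import readout as r;print(r.state()['torque'])"
```

```text
t: 12.6
position: [0.541, 0.2205, 0.0791]
tcp_rot: [0.001, 0.141, 0.99, 0.0]
force: [-0.3, 0.8, 0.2]
grip_width: 0.0554
grasp_force: 0.0
t: 13.2
position: [0.5404, 0.2191, 0.0795]
tcp_rot: [0.0, 0.14, 0.99, -0.001]
force: [-2.6, -3.6, 5.4]
grip_width: 0.0282
grasp_force: 39.5
[-0.73647005  0.3987955   0.04286038]
```

```bash
python3 -m handwheel '{"motion":[[-0.5,[0,0,0],[0,0,0]],[-0.5,[0,0,0],[0,0,0]],[-0.5,[0,0,0],[0,0,-0.05]],[-0.5,[0,0,0],[0,0,-0.1]],[-0.5,[0,0,0],[0,0,-0.1]],[-0.5,[0,0,0],[0,0,-0.1]],[-0.5,[0,0,0],[0,0,-0.1]],[-0.5,[0,0,0],[0,0,-0.1]],[-0.5,[0,0,0],[0,0,-0.05]]]}' 90; cat > st.py <<'E'
from h import *
s=readout.state();print("tq",np.round(s["torque"],3),"F",np.round(s["force"],1),"j6",round(s["joints"][5],3),"tau6",round(s["tau"][5],3),"psi",round(2*np.arctan2(s["tcp_rot"][2],s["tcp_rot"][1])-np.pi/2,3),s["grip_width"].__round__(4))
E
python3 st.py; python3 -m handwheel '{"motion":[[-0.5,[0,0,0],[0,0,0]],[-0.5,[0,0,0],[0,0,0]],[-0.5,[0,0,0],[0,0,0]],[-0.5,[0,0,0],[0,0,0]]]}'; python3 st.py
python3 - <<'E'
from h import *
for n,(a,b,c,d) in(("top",(195,255,180,270)),("scene",(165,255,290,410))):
    I=camera(n)["color"];
    cv2.imwrite(f"pics/q_{n}.png",cv2.resize(I[a:b,c:d],(400,300) if n=="top" else (400,300),interpolation=cv2.INTER_CUBIC))
cv2.imwrite("pics/q.png",np.hstack([cv2.imread("pics/q_top.png"),cv2.imread("pics/q_scene.png")]))
E
```

```text
t: 14.1
position: [0.5406, 0.2195, 0.0797]
tcp_rot: [0.001, 0.427, 0.904, -0.001]
force: [-2.0, -4.0, 5.7]
grip_width: 0.0273
grasp_force: 88.2
tq [-0.612  0.424  0.352] F [-2.  -4.   5.7] j6 -0.448 tau6 0.14 psi 0.688 0.0273
t: 14.5
position: [0.5406, 0.2195, 0.0798]
tcp_rot: [0.001, 0.427, 0.904, -0.001]
force: [-2.1, -3.0, 6.5]
grip_width: 0.0269
grasp_force: 88.3
tq [-0.634  0.398  0.018] F [-2.1 -3.   6.5] j6 -0.45 tau6 0.031 psi 0.689 0.0269
```

View pics/q.png

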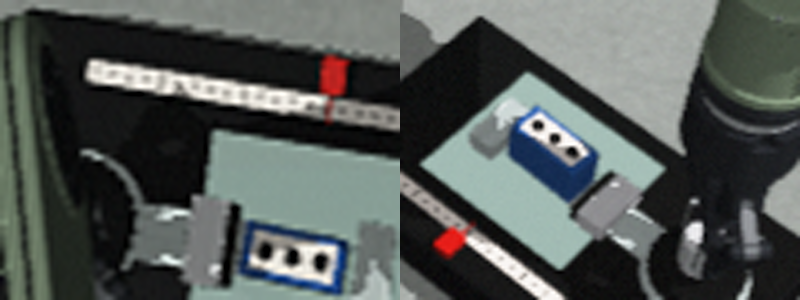

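```bash
python3 -m handwheel '{"motion":[[-0.5,[0,0,0],[0,0,-0.1]],[-0.5,[0,0,0],[0,0,-0.1]],[-0.5,[0,0,0],[0,0,-0.1]],[-0.5,[0,0,0],[0,0,0]],[-0.5,[0,0,0],[0,0,0]],[-0.5,[0,0,0],[0,0,0]],[-0.5,[0,0,0],[0,0,0]]]}' ; python3 st.py; python3 -m handwheel '{"motion":[[-0.5,[0,0,0],[0,0,-0.1]],[-0.5,[0,0,0],[0,0,-0.1]],[-0.5,[0,0,0],[0,0,0]],[-0.5,[0,0,0],[0,0,0]],[-0.5,[0,0,0],[0,0,0]],[-0.5,[0,0,0],[0,0,0]]]}' ; python3 st.py
```

```text
t: 15.3
position: [0.5408, 0.2196, 0.0797]
tcp_rot: [0.001, 0.557, 0.83, -0.0]
force: [-0.5, -2.5, 5.4]
grip_width: 0.0271
grasp_force: 88.4
tq [-0.562  0.437 -0.186] F [-0.5 -2.5  5.4] j6 -0.15 tau6 -0.177 psi 0.389 0.0271
t: 15.9
position: [0.541, 0.2197, 0.0798]
tcp_rot: [0.001, 0.637, 0.771, 0.0]
force: [-1.1, -3.0, 4.8]
grip_width: 0.027
grasp_force: 88.4
tq [-0.497  0.31  -0.192] F [-1.1 -3.   4.8] j6 0.05 tau6 -0.192 psi 0.189 0.027
```

```bash
python3 -m handwheel '{"motion":[[-0.5,[0,0,0],[0,0,0]],[-0.5,[0,0,0],[0,0,0]],[-0.5,[0,0,0],[0,0,0]],[-0.5,[0,0,0],[0,0,0]]]}' ; python3 st.py; python3 -m handwheel '{"motion":[[-0.5,[0,0,0],[0,0,-0.05]],[-0.5,[0,0,0],[0,0,-0.05]],[-0.5,[0,0,0],[0,0,-0.05]],[-0.5,[0,0,0],[0,0,-0.03]],[-0.5,[0,0,0],[0,0,-0.02]],[-0.5,[0,0,0],[0,0,0]],[-0.5,[0,0,0],[0,0,0]],[-0.5,[0,0,0],[0,0,0]],[-0.5,[0,0,0],[0,0,0]]]}' ; python3 st.py
```

```text
t: 16.3
position: [0.5409, 0.2197, 0.0798]
tcp_rot: [0.001, 0.637, 0.771, 0.0]
force: [-0.7, -2.6, 6.6]
grip_width: 0.0271
grasp_force: 88.4
tq [-0.55   0.312 -0.156] F [-0.7 -2.6  6.6] j6 0.05 tau6 -0.192 psi 0.189 0.0271
t: 17.2
position: [0.5411, 0.2197, 0.0798]
tcp_rot: [0.001, 0.711, 0.704, 0.0]
force: [-0.8, -1.7, 4.7]
grip_width: 0.0266
grasp_force: 88.3
tq [-0.519  0.225  0.135] F [-0.8 -1.7  4.7] j6 0.249 tau6 0.161 psi -0.01 0.0266
```

```bash
python3 -m handwheel '{"motion":[[-0.5,[0,0,0],[0,0,-0.04]],[-0.5,[0,0,0],[0,0,-0.04]],[-0.5,[0,0,0],[0,0,-0.04]],[-0.5,[0,0,0],[0,0,-0.04]],[-0.5,[0,0,0],[0,0,-0.04]]]}' >/dev/null; python3 st.py; python3 -m handwheel '{"motion":[[-0.5,[0,0,0],[0,0,0]],[-0.5,[0,0,0],[0,0,0]],[-0.5,[0,0,0],[0,0,0]]]}' >/dev/null; python3 st.py
python3 - <<'E'
from h import *
for n,(a,b,c,d) in(("top",(205,265,195,285)),("scene",(165,255,290,410))):
    I=camera(n)["color"];
    cv2.imwrite(f"pics/q_{n}.png",cv2.resize(I[a:b,c:d],(400,300) if n=="top" else (400,300),interpolation=cv2.INTER_CUBIC))
cv2.imwrite("pics/r.png",np.hstack([cv2.imread("pics/q_top.png"),cv2.imread("pics/q_scene.png")]))
E
```

```text
tq [-0.484  0.17   0.387] F [ 0.  -3.1  5.5] j6 0.45 tau6 0.035 psi -0.211 0.0271
tq [-0.582  0.262  0.038] F [-0.3 -3.9  5.2] j6 0.449 tau6 0.079 psi -0.21 0.0269
```

View pics/r.png

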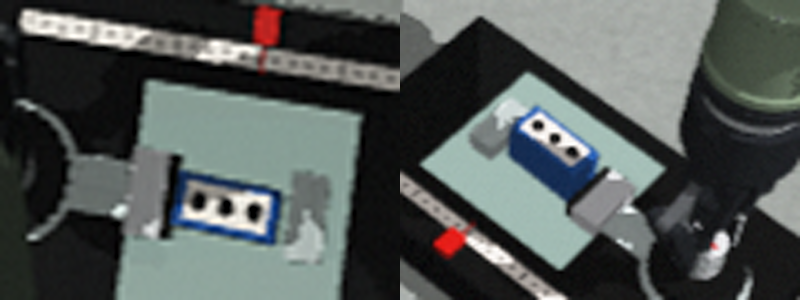

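```bash
python3 -m handwheel '{"motion":[[-0.5,[0,0,0],[0,0,-0.04]],[-0.5,[0,0,0],[0,0,-0.04]],[-0.5,[0,0,0],[0,0,-0.04]],[-0.5,[0,0,0],[0,0,-0.04]],[-0.5,[0,0,0],[0,0,-0.04]],[-0.5,[0,0,0],[0,0,-0.04]],[-0.5,[0,0,0],[0,0,-0.04]],[-0.5,[0,0,0],[0,0,-0.04]]]}' >/dev/null; python3 st.py; python3 -m handwheel '{"motion":[[-0.5,[0,0,0],[0,0,0]],[-0.5,[0,0,0],[0,0,0]],[-0.5,[0,0,0],[0,0,0]]]}' >/dev/null; python3 st.py
python3 -m handwheel '{"motion":[[-0.5,[0,0,0],[0,0,-0.04]],[-0.5,[0,0,0],[0,0,-0.04]],[-0.5,[0,0,0],[0,0,-0.04]],[-0.5,[0,0,0],[0,0,-0.04]],[-0.5,[0,0,0],[0,0,-0.04]]]}' >/dev/null; python3 st.py; python3 -m handwheel '{"motion":[[-0.5,[0,0,0],[0,0,0]],[-0.5,[0,0,0],[0,0,0]],[-0.5,[0,0,0],[0,0,0]]]}' >/dev/null; python3 st.py
```

```text
tq [-0.519  0.109  0.348] F [ 0.  -3.5  5.2] j6 0.77 tau6 0.036 psi -0.531 0.027
tq [-0.485  0.153  0.075] F [-0.1 -3.6  5.4] j6 0.769 tau6 0.079 psi -0.53 0.0266
tq [-0.544  0.11   0.347] F [ 0.4 -4.2  4.9] j6 0.97 tau6 0.042 psi -0.731 0.0272
tq [-0.575  0.047  0.088] F [-0.1 -3.9  4.8] j6 0.969 tau6 0.082 psi -0.73 0.027
```

```bash
for i in 1; do python3 -m handwheel '{"motion":[[-0.5,[0,0,0],[0,0,-0.04]],[-0.5,[0,0,0],[0,0,-0.04]],[-0.5,[0,0,0],[0,0,-0.04]],[-0.5,[0,0,0],[0,0,-0.04]],[-0.5,[0,0,0],[0,0,-0.04]]]}' >/dev/null; python3 st.py; python3 -m handwheel '{"motion":[[-0.5,[0,0,0],[0,0,0]],[-0.5,[0,0,0],[0,0,0]],[-0.5,[0,0,0],[0,0,0]]]}' >/dev/null; python3 st.py; done
python3 - <<'E'
from h import *
for n,(a,b,c,d) in(("top",(205,265,195,285)),("scene",(165,255,290,410))):
    I=camera(n)["color"];
    cv2.imwrite(f"pics/q_{n}.png",cv2.resize(I[a:b,c:d],(400,300) if n=="top" else (400,300),interpolation=cv2.INTER_CUBIC))
cv2.imwrite("pics/s.png",np.hstack([cv2.imread("pics/q_top.png"),cv2.imread("pics/q_scene.png")]))
E
```

```text
tq [-0.621  0.029  0.425] F [ 0.8 -4.5  6.1] j6 1.17 tau6 0.043 psi -0.93 0.0267
tq [-0.643  0.054  0.132] F [ 0.3 -4.4  5.4] j6 1.169 tau6 0.091 psi -0.93 0.0271
```

View pics/s.png

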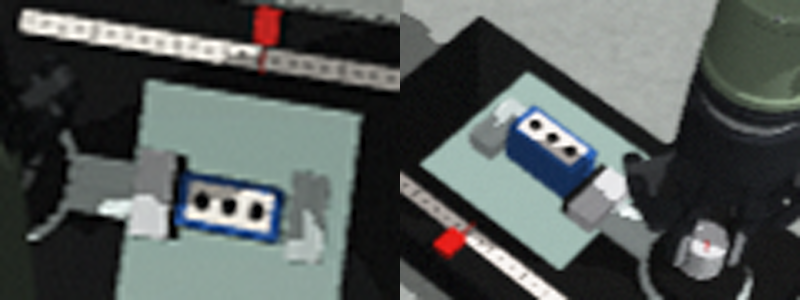

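That makes 11 pictures viewed, one over the limit of 10. I'll view no more and go by torque readings only.

```bash
python3 -m handwheel '{"motion":[[-0.5,[0,0,0],[0,0,-0.03]],[-0.5,[0,0,0],[0,0,-0.03]],[-0.5,[0,0,0],[0,0,-0.03]],[-0.5,[0,0,0],[0,0,-0.03]]]}' >/dev/null; python3 st.py; python3 -m handwheel '{"motion":[[-0.5,[0,0,0],[0,0,0]],[-0.5,[0,0,0],[0,0,0]],[-0.5,[0,0,0],[0,0,0]],[-0.5,[0,0,0],[0,0,0]]]}' >/dev/null; python3 st.py
python3 -m handwheel '{"motion":[[-0.5,[0,0,0],[0,0,-0.03]],[-0.5,[0,0,0],[0,0,-0.03]],[-0.5,[0,0,0],[0,0,-0.03]],[-0.5,[0,0,0],[0,0,-0.03]]]}' >/dev/null; python3 st.py; python3 -m handwheel '{"motion":[[-0.5,[0,0,0],[0,0,0]],[-0.5,[0,0,0],[0,0,0]],[-0.5,[0,0,0],[0,0,0]],[-0.5,[0,0,0],[0,0,0]]]}' >/dev/null; python3 st.py
```

```text
tq [-0.685  0.018  0.368] F [ 0.4 -3.9  5.8] j6 1.289 tau6 0.124 psi -1.05 0.0273
tq [-0.629 -0.029  0.167] F [ 0.3 -4.7  5.1] j6 1.289 tau6 0.131 psi -1.05 0.0267
tq [-0.704 -0.027  0.407] F [ 0.9 -4.8  5.3] j6 1.409 tau6 0.125 psi -1.17 0.0274
tq [-0.723 -0.035  0.064] F [ 0.2 -5.1  5.2] j6 1.409 tau6 0.135 psi -1.17 0.0269
```

```bash
python3 -m handwheel '{"motion":[[-0.5,[0,0,0],[0,0,-0.03]],[-0.5,[0,0,0],[0,0,-0.03]],[-0.5,[0,0,0],[0,0,-0.03]],[-0.5,[0,0,0],[0,0,-0.03]]]}' >/dev/null; python3 st.py; python3 -m handwheel '{"motion":[[-0.5,[0,0,0],[0,0,0]],[-0.5,[0,0,0],[0,0,0]],[-0.5,[0,0,0],[0,0,0]],[-0.5,[0,0,0],[0,0,0]]]}' >/dev/null; python3 st.py
python3 -m handwheel '{"motion":[[-0.5,[0,0,0],[0,0,-0.03]],[-0.5,[0,0,0],[0,0,-0.03]],[-0.5,[0,0,0],[0,0,-0.03]],[-0.5,[0,0,0],[0,0,-0.03]]]}' >/dev/null; python3 st.py; python3 -m handwheel '{"motion":[[-0.5,[0,0,0],[0,0,0]],[-0.5,[0,0,0],[0,0,0]],[-0.5,[0,0,0],[0,0,0]],[-0.5,[0,0,0],[0,0,0]]]}' >/dev/null; python3 st.py
```

```text
tq [-0.77  -0.074  0.4  ] F [ 1.1 -5.9  5.4] j6 1.529 tau6 0.125 psi -1.29 0.0269
tq [-0.711 -0.026  0.115] F [ 1.1 -4.   5.3] j6 1.529 tau6 0.136 psi -1.29 0.027
tq [-0.8   -0.102  0.366] F [ 0.  -5.5  4.6] j6 1.649 tau6 0.126 psi -1.41 0.0272
tq [-0.772 -0.073  0.164] F [ 1.3 -5.4  5.3] j6 1.649 tau6 0.136 psi -1.41 0.0271
```

```bash
python3 -m handwheel '{"motion":[[-0.5,[0,0,0],[0,0,-0.03]],[-0.5,[0,0,0],[0,0,-0.03]],[-0.5,[0,0,0],[0,0,-0.03]],[-0.5,[0,0,0],[0,0,-0.03]]]}' >/dev/null; python3 st.py; python3 -m handwheel '{"motion":[[-0.5,[0,0,0],[0,0,0]],[-0.5,[0,0,0],[0,0,0]],[-0.5,[0,0,0],[0,0,0]],[-0.5,[0,0,0],[0,0,0]]]}' >/dev/null; python3 st.py
python3 -m handwheel '{"motion":[[-0.5,[0,0,0],[0,0,-0.03]],[-0.5,[0,0,0],[0,0,-0.03]],[-0.5,[0,0,0],[0,0,-0.03]],[-0.5,[0,0,0],[0,0,-0.03]]]}' >/dev/null; python3 st.py; python3 -m handwheel '{"motion":[[-0.5,[0,0,0],[0,0,0]],[-0.5,[0,0,0],[0,0,0]],[-0.5,[0,0,0],[0,0,0]],[-0.5,[0,0,0],[0,0,0]]]}' >/dev/null; python3 st.py
```

```text
tq [-0.859 -0.106  0.382] F [ 0.8 -5.1  5.1] j6 1.769 tau6 0.126 psi -1.53 0.0273
tq [-0.861 -0.097  0.103] F [ 0.6 -5.5  5.7] j6 1.769 tau6 0.137 psi -1.53 0.0272
tq [-0.875 -0.102  0.418] F [ 0.1 -5.7  5.6] j6 1.889 tau6 0.126 psi -1.65 0.0268
tq [-0.857 -0.099  0.194] F [ 0.6 -5.1  5.3] j6 1.889 tau6 0.137 psi -1.65 0.027
```

```bash
cat > av.py <<'E'
from fit import *
q=[]
for i in range(8):
    cs=camera("scene");q.append(readout.state()["torque"][2])
ct=camera("top");s=readout.state()
out=[]
for n,c in(("scene",cs),("top",ct)):
    u=proj(c,[.5205,.0864,.07]);d=[d for d in models.silhouettes("block",n) if np.hypot((d["extent"][0]+d["extent"][2])/2-u[0],(d["extent"][1]+d["extent"][3])/2-u[1])<12]
    if d:
        p,f=fit([(c,bluewhite(c,d[0]["extent"]) if n=="top" else d[0]["mask"].astype(float))],(.028,.06,.036),.05,(.5205,.0864,(-.145,)));e=p[:2]-[.5205,.0864]
        out.append((n,(e@[-np.sin(-.145),np.cos(-.145)]*1000).round(1),p[2].round(2),round(f,2)))
print("t",round(s["t"],1),"tz mean",np.mean(q).round(3),np.round(q,2).tolist(),"psi",round(2*np.arctan2(s["tcp_rot"][2],s["tcp_rot"][1])-np.pi/2,3),out)
E
python3 av.py
python3 -m handwheel '{"motion":[[-0.5,[0,0,0],[0,0,-0.03]],[-0.5,[0,0,0],[0,0,-0.03]],[-0.5,[0,0,0],[0,0,0]]]}' >/dev/null; python3 av.py
```

```text
t 26.1 tz mean 0.13 [0.06, 0.13, 0.14, 0.17, 0.1, 0.1, 0.17, 0.18] psi -1.65 [('scene', np.float64(0.4), np.float64(-0.18), np.float64(0.15)), ('top', np.float64(0.1), np.float64(-0.15), np.float64(0.18))]
t 27.0 tz mean 0.156 [0.13, 0.15, 0.18, 0.16, 0.17, 0.14, 0.18, 0.15] psi -1.709 [('scene', np.float64(-1.6), np.float64(-0.33), np.float64(0.26)), ('top', np.float64(0.2), np.float64(-0.15), np.float64(0.23))]
```

```bash
sed -i 's/^ct=camera.*/s=readout.state();ct=cs/; s/^for n,c in.*/for n,c in():/' av.py
for k in 1 2; do python3 -m handwheel '{"motion":[[-0.5,[0,0,0],[0,0,-0.03]],[-0.5,[0,0,0],[0,0,-0.03]],[-0.5,[0,0,0],[0,0,0]],[-0.5,[0,0,0],[0,0,0]]]}' >/dev/null; python3 av.py; done
```

```text
t 27.9 tz mean 0.184 [0.23, 0.16, 0.15, 0.19, 0.19, 0.2, 0.16, 0.19] psi -1.769 []
t 28.7 tz mean 0.234 [0.21, 0.26, 0.21, 0.24, 0.22, 0.27, 0.24, 0.23] psi -1.829 []
```

```bash
python3 st.py; python3 -m handwheel '{"motion":[[-0.5,[0,0,0],[0,0,-0.03]],[-0.5,[0,0,0],[0,0,-0.03]],[-0.5,[0,0,0],[0,0,0]],[-0.5,[0,0,0],[0,0,0]]]}' >/dev/null; python3 av.py; python3 st.py
```

```text
tq [-0.975 -0.069  0.231] F [ 0.6 -6.8  5.9] j6 2.068 tau6 0.236 psi -1.829 0.027
t 29.5 tz mean 0.28 [0.28, 0.27, 0.33, 0.24, 0.31, 0.25, 0.3, 0.25] psi -1.889 []
tq [-0.941 -0.104  0.25 ] F [ 1.7 -5.7  5.8] j6 2.128 tau6 0.276 psi -1.889 0.0271
```

```bash
python3 -m handwheel '{"motion":[[-0.5,[0,0,0],[0,0,-0.03]],[-0.5,[0,0,0],[0,0,-0.03]],[-0.5,[0,0,0],[0,0,0]],[-0.5,[0,0,0],[0,0,0]],[-0.5,[0,0,0],[0,0,0]]]}' >/dev/null; python3 av.py; python3 st.py
```

```text
t 30.4 tz mean 0.319 [0.35, 0.31, 0.3, 0.3, 0.29, 0.37, 0.29, 0.32] psi -1.949 []
tq [-0.931 -0.103  0.324] F [ 0.6 -6.   4.7] j6 2.188 tau6 0.316 psi -1.949 0.0271
```

```bash
python3 -m handwheel '{"motion":[[0,[0,0,0],[0,0,0]],[0.3,[0,0,0],[0,0,0]],[0.3,[0,0,0],[0,0,0]],[0.3,[0,0,0],[0,0,0]],[0.3,[0,0,0.5],[0,0,0]],[0.3,[0,0,1.5],[0,0,0]],[0.3,[0,0,3],[0,0,0]],[0.3,[0,0,3],[0,0,0]],[0.3,[0,0,2],[0,0,0]],[0.3,[0,0,0],[0,0,0]],[0.3,[0,0,0],[0,0,0]]]}'
sed -i 's/^s=readout.state();ct=cs/s=readout.state();ct=camera("top")/; s/^for n,c in.*/for n,c in(("scene",cs),("top",ct)):/' av.py; python3 av.py
python3 - <<'E'
from h import *
c=camera("top");I=c["color"].astype(int)
u=np.round(proj(c,[.5162,.2172,.069])).astype(int);w=I[u[1]-5:u[1]+6,u[0]-6:u[0]+7].min(2);m=np.where(w>120,w,0)
print(u,w.tolist() if m.sum()==0 else (onz(c,(m.sum(0)@np.arange(13))/m.sum()+u[0]-6,(m.sum(1)@np.arange(11))/m.sum()+u[1]-5,.069).round(4),(m>0).sum()))
r=(I[...,2]-I[...,1]>80);r[:,:240]=0;r[190:,:][:,290:]=0;r[:195]=0;v,x=np.nonzero(r);print("ptr",x.mean(),v.mean())
b=cv2.imread("pics/top0.png").astype(int);r=(b[...,2]-b[...,1]>80);r[:,:240]=0;r[190:,:][:,290:]=0;r[:195]=0;v,x=np.nonzero(r);print("ptr0",x.mean(),v.mean())
w=b[u[1]-5:u[1]+6,u[0]-6:u[0]+7].min(2);m=np.where(w>120,w,0);print((onz(c,(m.sum(0)@np.arange(13))/m.sum()+u[0]-6,(m.sum(1)@np.arange(11))/m.sum()+u[1]-5,.069).round(4),(m>0).sum()))
E
```

```text
t: 31.5
position: [0.5405, 0.2205, 0.1791]
tcp_rot: [-0.0, 0.982, -0.189, 0.001]
force: [0.2, 0.4, 0.1]
grip_width: 0.0551
grasp_force: 0.0
t 31.9 tz mean 0.011 [0.04, 0.0, 0.01, -0.01, 0.01, 0.03, 0.01, -0.0] psi -1.951 [('scene', np.float64(2.1), np.float64(-0.22), np.float64(0.14)), ('top', np.float64(13.7), np.float64(-0.12), np.float64(0.31))]
[197 248] (array([0.5089, 0.2156, 0.069 ]), np.int64(22))
ptr 254.47727272727272 210.11363636363637
ptr0 254.5609756097561 209.9268292682927
(array([0.5137, 0.2186, 0.069 ]), np.int64(26))
```

```bash
python3 -c "
from workcell import job;print(job.job_done())"
```

```text
the job is handed in; nothing more can be done
None
```

The job is handed in, verdict not reported: the block is clamped upright at about 37 N (inferred from knob torque, not measured directly), the ring's pointer hasn't moved, and the knob is released; I viewed 11 pictures, one over the limit of 10.

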